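# Transfer a row of gem holders to the polishing rack in order

### The arm

A 7-joint arm with a two-finger parallel gripper is mounted at the origin on the work surface. World frame = base frame: x ahead of the robot, y to its left, z up, the work surface at z = 0. Lengths are in m, angles in rad, forces in N, time in s.
With the tool pointing down it reaches from about 0.4 to 0.875 m from the base axis. Payload 6.5 kg.
Tool frame: the origin (TCP) lies midway between the tips of the shut fingers; the grasp point (between the pads) lies 19 mm behind it; z points along the fingers, y is the direction in which the jaws open and shut (so a half turn about z gives the same grasp; the last joint's range is limited). The gripper opens to 85 mm and grips with 20 to 120 N. Pads are 22 mm wide; open, the fingers measure 114 mm over their backs; the gripper's body (76 mm by 85 mm) begins 54 mm behind the grasp point. The pads swing forward as they close: fully open they stand 13 mm farther back than shut.
Start: joints at [1.283, 0.536, -0.004, 1.538, 0.003, 1.067, -0.071], TCP at [0.143, -0.634, 0.231] pointing down, gripper open.
Joint ranges: [-2.7, 2.7], [-0.37, 2.16], [-1.27, 1.26], [0.24, 2.4], [-1.31, 4.45], [0.19, 1.91], [-2.76, 2.76]. Speed limits (rad/s): [2.39, 2.39, 3.14, 3.14, 3.14, 3.14, 3.14].

### API

Orientations are given as a 3x3 rotation matrix whose columns are the frame's x, y, z axes.
In Python, from rig import sensors, eyes, manip gives the robot as it stands.
- The arm moves only by the shell command python3 -m inch 'ROWS' [FORCE]. ROWS is JSON, a list of rows, each an object of numbers: "hand": the opening, from -1 (shut) to 1 (fully open), so that 0 is half open; "dx", "dy", "dz": the shift along the world's x, y, z in units of 0.4 m (1.0 is 0.4 m); "twist": the turn about the world's z in units of pi rad (1.0 is pi rad). In form: [{"hand": .., "dx": .., "dy": .., "dz": .., "twist": ..}, ...]. A call has exactly 8 rows; each row is the pose to reach, as a shift and turn from the pose commanded when the call began, turning the shorter way round; what a row does not reach only later rows make up. A row lasts 1/8 s, in which the tool goes at most 62.5 mm and 10.7 degrees, less where a joint would pass 70% of its speed; a pose out of reach is approached as far as the arm can. A call with a number of a shift or a turn outside -1 to 1 is refused whole. A call with a gripper value outside its range is refused whole. The fingers move at their own pace and stop on an object; FORCE is the grip in N (left out, the last holds). Time passes only in rows, so rows that repeat a pose let the fingers close, or fill a call up. It gives the time, the measured TCP pose, the force and the opening at its end, in the units of the state.
- sensors.get_state(): the state, without advancing time (a new reading comes with each control period).
- eyes.snapshot(name): name is "scene" or "top" or "wrist"; returns the picture (480x640x3 uint8, red, green, blue); there is no depth.
- eyes.get_calibration(name): a dict with "camera_matrix" (3x3 intrinsics, pixels), "position" and "rotation" of the camera in the world. Camera axes: x right, y up, looking along -z (the intrinsics and any distortion apply to the point x, -y, -z); pixel columns grow to the right and rows downward; lengths in m; the calibration is good to about 2 mm. A picture is of the moment at which its call begins: read the wrist's pose just before it. get_calibration takes no time and is no camera call; for the wrist camera it gives the pose at the moment of the call.
- manip.sign_off(): hands the job in, once; it reports no verdict.
The state is a dict: "t": time; "joint_pos": joint angles; "qvel": joint speeds; "effort": joint torques, N m; "eef_pos": TCP position; "tcp_rot": TCP orientation; "contact_force": force on the tool from outside, world axes, zero at the start; "ft_torque": the same for the moment, N m; "grip_width": finger opening in m.
Only numpy, scipy, OpenCV 4.12 (cv2) and the standard library are available. Lean on these libraries where they do the work, as an engineer would, in place of code of your own. Each camera call takes 0.05 s, during which the arm holds its last target. There are 200 camera calls.

### The job

Move the four gem holders, one at a time, from the wooden rack to the blue rack, keeping their order as counted from the red end of each rack: start with the holder next to the wooden rack's red end and put it in the place next to the blue rack's red end, then the second into the second place, and so on to the fourth. Set each one down gently (do not drop it) so that it stands upright on the floor of its own compartment, do not knock any over, and leave the jar and the magnifier where they are.

Things in the scene. Friction and masses are not known exactly. Their poses are not given: they have to be found in the camera images.
- dop_blue_mid (a point): gem holder with a blue faceted stone on top: upright, loose, round, 80 mm tall, 110 g nominal; brass foot 28 mm dia and 12 mm high, then a black sleeve 20 mm dia (12 to 52 mm above the underside, where it is gripped), brass cone, stone 20 mm dia. Point: on its axis, half-way up (40 mm above the underside); z along the axis. Starts in one of the four compartments of the wooden rack
- dop_green_mid (a point): gem holder with a green faceted stone on top: upright, loose, round, 80 mm tall, 110 g nominal; brass foot 28 mm dia and 12 mm high, then a black sleeve 20 mm dia (12 to 52 mm above the underside, where it is gripped), brass cone, stone 20 mm dia. Point: on its axis, half-way up (40 mm above the underside); z along the axis. Starts in one of the four compartments of the wooden rack
- dop_amber_mid (a point): gem holder with an amber-yellow faceted stone on top: upright, loose, round, 80 mm tall, 110 g nominal; brass foot 28 mm dia and 12 mm high, then a black sleeve 20 mm dia (12 to 52 mm above the underside, where it is gripped), brass cone, stone 20 mm dia. Point: on its axis, half-way up (40 mm above the underside); z along the axis. Starts in one of the four compartments of the wooden rack
- dop_white_mid (a point): gem holder with a white faceted stone on top: upright, loose, round, 80 mm tall, 110 g nominal; brass foot 28 mm dia and 12 mm high, then a black sleeve 20 mm dia (12 to 52 mm above the underside, where it is gripped), brass cone, stone 20 mm dia. Point: on its axis, half-way up (40 mm above the underside); z along the axis. Starts in one of the four compartments of the wooden rack
- blue_place1 (a point): first place of the empty blue rack counted from its red end, a compartment with a grey floor disc. Point: compartment centre, 40 mm above its floor (where a standing holder's middle comes to rest); y along the row towards the red cap. Blue rack: 62 x 232 mm, fixed, four open compartments in a row 56 mm apart, 46 x 48 mm (along the row) inside, floor at 6 mm, walls 8 mm thick, tops at 18 mm
- blue_place2 (a point): second place of the empty blue rack counted from its red end, a compartment with a grey floor disc. Point: compartment centre, 40 mm above its floor (where a standing holder's middle comes to rest); y along the row towards the red cap; otherwise as the first place
- blue_place3 (a point): third place of the empty blue rack counted from its red end, a compartment with a grey floor disc. Point: compartment centre, 40 mm above its floor (where a standing holder's middle comes to rest); y along the row towards the red cap; otherwise as the first place
- blue_place4 (a point): fourth place of the empty blue rack counted from its red end, a compartment with a grey floor disc. Point: compartment centre, 40 mm above its floor (where a standing holder's middle comes to rest); y along the row towards the red cap; otherwise as the first place
- wood_rack_red: red cap (62 x 24 x 24 mm) at one end, either one, of the brown wooden rack; origin under its centre, in line with the row. Compartment centres 44, 100, 156, 212 mm from it (first to fourth holder). Wooden rack: 62 x 232 mm, fixed, four open compartments in a row 56 mm apart, 46 x 48 mm (along the row) inside, floor at 6 mm, walls 8 mm thick, tops at 18 mm; black cap at the other end; blue rack capped alike
- jar_mid (a point): bystander: closed amber jar with white cap, loose, 54 mm dia, 50 mm tall; point at its centre. To be left alone
- loupe_mid (a point): bystander: black round stand magnifier, loose, 36 mm dia, 38 mm tall; point at its centre. To be left alone
Not all that is in view belongs to the job. What is shaped like the part that bears dop_blue_mid but pink is not meant.

How it is judged:
On the way, in this order (a step that is already met when the one before it is completed fails the run):
1. the holder that was first from the wooden rack's red end stands in the first place of the blue rack; the second still waits in the wooden rack (distance between any of dop_blue_mid, dop_green_mid, dop_amber_mid, dop_white_mid and blue_place1 below 0.016 m and ((distance of dop_blue_mid from where it was at the start of the episode below 0.02 m and horizontal distance between dop_blue_mid and wood_rack_red between 0.08 and 0.12 m) or (distance of dop_green_mid from where it was at the start of the episode below 0.02 m and horizontal distance between dop_green_mid and wood_rack_red between 0.08 and 0.12 m) or (distance of dop_amber_mid from where it was at the start of the episode below 0.02 m and horizontal distance between dop_amber_mid and wood_rack_red between 0.08 and 0.12 m) or (distance of dop_white_mid from where it was at the start of the episode below 0.02 m and horizontal distance between dop_white_mid and wood_rack_red between 0.08 and 0.12 m))), for 0.2 s.
2. the holder that was second from the wooden rack's red end stands in the second place of the blue rack, those before it in theirs; the third still waits in the wooden rack (distance between any of dop_blue_mid, dop_green_mid, dop_amber_mid, dop_white_mid and blue_place1 below 0.016 m and distance between any of dop_blue_mid, dop_green_mid, dop_amber_mid, dop_white_mid and blue_place2 below 0.016 m and ((distance of dop_blue_mid from where it was at the start of the episode below 0.02 m and horizontal distance between dop_blue_mid and wood_rack_red between 0.136 and 0.176 m) or (distance of dop_green_mid from where it was at the start of the episode below 0.02 m and horizontal distance between dop_green_mid and wood_rack_red between 0.136 and 0.176 m) or (distance of dop_amber_mid from where it was at the start of the episode below 0.02 m and horizontal distance between dop_amber_mid and wood_rack_red between 0.136 and 0.176 m) or (distance of dop_white_mid from where it was at the start of the episode below 0.02 m and horizontal distance between dop_white_mid and wood_rack_red between 0.136 and 0.176 m))), for 0.2 s.
3. the holder that was third from the wooden rack's red end stands in the third place of the blue rack, those before it in theirs; the fourth still waits in the wooden rack (distance between any of dop_blue_mid, dop_green_mid, dop_amber_mid, dop_white_mid and blue_place1 below 0.016 m and distance between any of dop_blue_mid, dop_green_mid, dop_amber_mid, dop_white_mid and blue_place2 below 0.016 m and distance between any of dop_blue_mid, dop_green_mid, dop_amber_mid, dop_white_mid and blue_place3 below 0.016 m and ((distance of dop_blue_mid from where it was at the start of the episode below 0.02 m and horizontal distance between dop_blue_mid and wood_rack_red between 0.192 and 0.232 m) or (distance of dop_green_mid from where it was at the start of the episode below 0.02 m and horizontal distance between dop_green_mid and wood_rack_red between 0.192 and 0.232 m) or (distance of dop_amber_mid from where it was at the start of the episode below 0.02 m and horizontal distance between dop_amber_mid and wood_rack_red between 0.192 and 0.232 m) or (distance of dop_white_mid from where it was at the start of the episode below 0.02 m and horizontal distance between dop_white_mid and wood_rack_red between 0.192 and 0.232 m))), for 0.2 s.
4. the holder that was fourth from the wooden rack's red end stands in the fourth place of the blue rack, those before it in theirs (distance between any of dop_blue_mid, dop_green_mid, dop_amber_mid, dop_white_mid and blue_place1 below 0.016 m and distance between any of dop_blue_mid, dop_green_mid, dop_amber_mid, dop_white_mid and blue_place2 below 0.016 m and distance between any of dop_blue_mid, dop_green_mid, dop_amber_mid, dop_white_mid and blue_place3 below 0.016 m and distance between any of dop_blue_mid, dop_green_mid, dop_amber_mid, dop_white_mid and blue_place4 below 0.016 m), for 0.2 s.
At the end, for the whole second after the job is handed in: One holder stands in each of the blue rack's four places (its middle within 16 mm of the place's point, not more than 4 mm above its seated height, tilt under 0.15 rad), at rest, in the wooden rack's order counted from the red ends, as the steps require (all of step 4 and height (world z) of each of dop_blue_mid, dop_green_mid, dop_amber_mid, dop_white_mid below 0.05 m and angle between each of dop_blue_mid, dop_green_mid, dop_amber_mid, dop_white_mid's own z axis and vertical below 0.15 rad and linear speed of each of dop_blue, dop_green, dop_amber, dop_white below 0.02 m/s); the robot touches nothing.
It fails at once if a holder is knocked over (tilted more than 0.8 rad) (angle between any of dop_blue_mid, dop_green_mid, dop_amber_mid, dop_white_mid's own z axis and vertical above 0.8 rad).
It fails at once if a holder is dropped or thrown (faster than 0.45 m/s while not held, a fall of about 10 mm) ((linear speed of dop_blue above 0.45 m/s and contact force between the fingers and dop_blue below 0.01 N) or (linear speed of dop_green above 0.45 m/s and contact force between the fingers and dop_green below 0.01 N) or (linear speed of dop_amber above 0.45 m/s and contact force between the fingers and dop_amber below 0.01 N) or (linear speed of dop_white above 0.45 m/s and contact force between the fingers and dop_white below 0.01 N)).
It fails at once if the jar or the loupe is moved more than 20 mm (distance of any of jar_mid, loupe_mid from where it was at the start of the episode above 0.02 m).
It also fails if it takes over 99 s, if anything falls off the work surface, if the arm or the gripper's body presses on something with over 40 N, if the wrist force passes 120 N, or if a joint passes its speed limit or range.

## Working session

There is one attempt and no reset: what is moved stays moved. The work goes in short steps, Python scripts to look and compute and a shell command to move; the robot and the scene stay as the last step left them, time stands still between calls to the robot, and variables do not carry over. Pictures are saved under pics/ and viewed, about 12 in all and at most 16, crops included, and the job is handed in when it is done.

```bash
mkdir -p pics; python3 - <<'E'
from rig import sensors, eyes
import cv2
s=sensors.get_state(); print(s['t'],s['eef_pos'],s['tcp_rot'],s['grip_width'])
for n in ("top","scene"):
    c=eyes.get_calibration(n); print(n,c)
    cv2.imwrite(f'pics/{n}0.png',eyes.snapshot(n)[:,:,::-1])
E
```

```text
0.0 [ 0.14288615 -0.63344726  0.23039785] [[ 9.75481637e-01  2.20080344e-01 -4.66173693e-04]
 [ 2.20080822e-01 -9.75480180e-01  1.68796573e-03]
 [-8.32551187e-05 -1.74917547e-03 -9.99998467e-01]] 0.08542191343371601
top {'camera_matrix': array([[507.8811833 ,   0.        , 315.8361338 ],
       [  0.        , 507.8811833 , 242.85373111],
       [  0.        ,   0.        ,   1.        ]]), 'position': array([ 0.44819498, -0.02672308,  0.90489112]), 'rotation': array([[-0.02790236,  0.98167568, -0.1885055 ],
       [-0.999526  , -0.02985363, -0.00751935],
       [-0.01300914,  0.18820634,  0.98204335]])}
scene {'camera_matrix': array([[468.2044903 ,   0.        , 319.89615923],
       [  0.        , 468.2044903 , 239.39663061],
       [  0.        ,   0.        ,   1.        ]]), 'position': array([ 1.03232987, -0.34175233,  0.59820648]), 'rotation': array([[ 0.60239567, -0.55869012,  0.57007439],
       [ 0.79793637,  0.40323076, -0.44799833],
       [ 0.02042071,  0.72475534,  0.68870363]])}
```

View pics/top0.png

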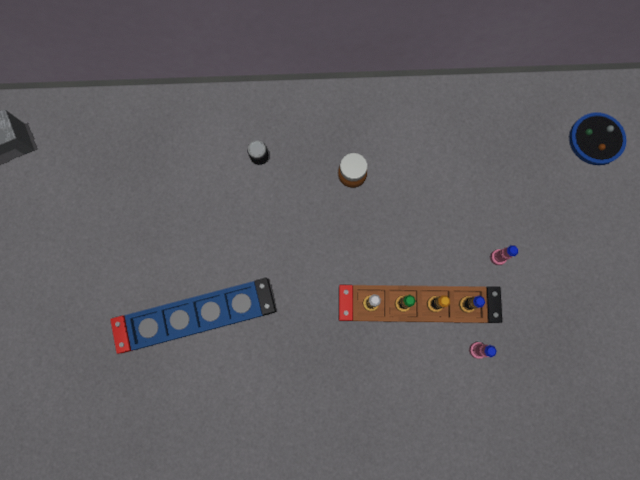

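View pics/scene0.png

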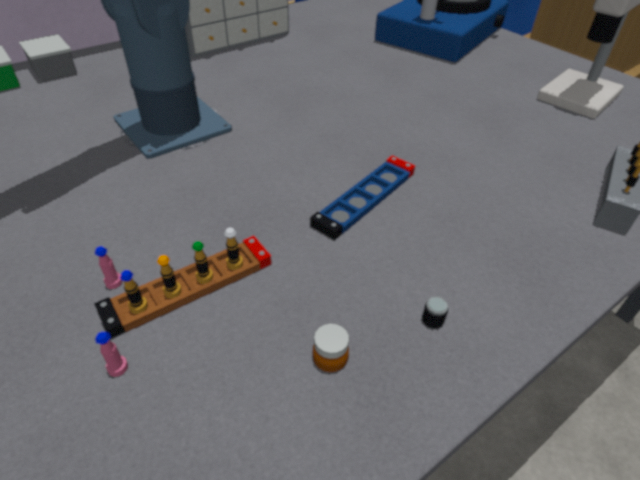

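The top view shows the blue rack with its red cap at (119,334), its black cap at (264,296) and discs at (148,328) to (241,303). The wooden rack has its red cap at (346,302), and the holders run white, green, amber, blue from the red end. Pink decoys stand at (500,257) and (480,350), the jar at (352,170) and the loupe at (258,152).

```bash
cat > h.py <<'E'
import numpy as np, cv2
from rig import eyes
def ray(c,uv):
    K,R=c['camera_matrix'],np.array(c['rotation']); u,v=uv
    d=np.array([(u-K[0,2])/K[0,0],-(v-K[1,2])/K[1,1],-1.]); return np.array(c['position']),R@d
def at_z(c,uv,z):
    p,d=ray(c,uv); return p+d*(z-p[2])/d[2]
def proj(c,P):
    K,R=c['camera_matrix'],np.array(c['rotation']); q=R.T@(np.array(P)-c['position'])
    return np.array([K[0,2]+K[0,0]*q[0]/-q[2],K[1,2]-K[1,1]*q[1]/-q[2]])
E
python3 - <<'E'
import cv2,numpy as np
i=cv2.imread('pics/top0.png')
a=cv2.resize(i[270:360,105:285],None,fx=4.4,fy=4.4,interpolation=cv2.INTER_CUBIC)
b=cv2.resize(i[275:335,330:510],None,fx=4.4,fy=4.4,interpolation=cv2.INTER_CUBIC)
v=np.vstack([a[:340],b[:260]]);cv2.imwrite('pics/crop0.png',v);print(a.shape,b.shape)
E
```

```text
(396, 792, 3) (264, 792, 3)
```

View pics/crop0.png

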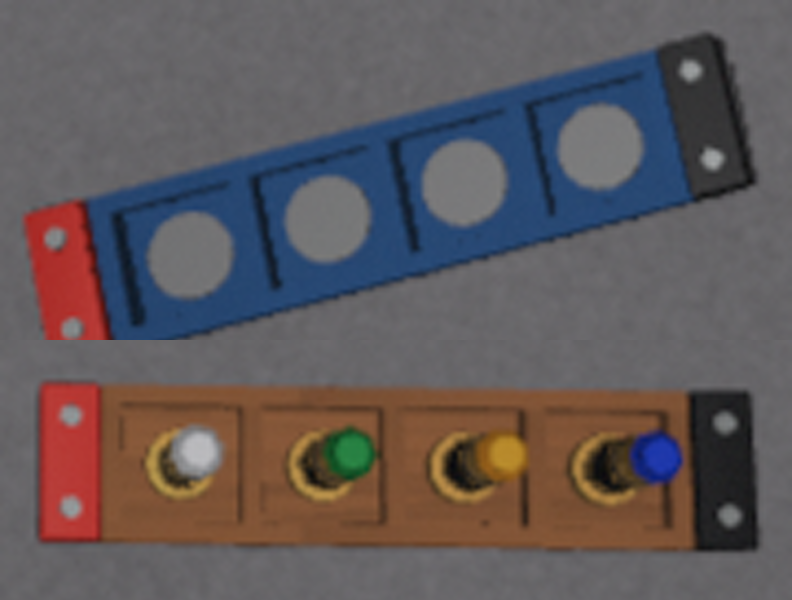

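The crop shows disc centres at (190,254), (327,219), (464,183) and (600,146). The feet are at about (181,464), (323,466), (465,467) and (609,468), with the stones at (198,450), (350,453), (501,454) and (656,457).

```bash
python3 - <<'E'
from h import *
c=eyes.get_calibration('top'); np.set_printoptions(precision=4,suppress=True)
f=lambda x,y,ox,oy:((x+.5)/4.4-.5+ox,(y+.5)/4.4-.5+oy)
D=np.array([at_z(c,f(x,y,105,270),.006) for x,y in [(190,254),(327,219),(464,183),(600,146)]])
F=np.array([at_z(c,f(x,y-340,330,275),.018) for x,y in [(181,464),(323,466),(465,467),(609,468)]])
S=np.array([at_z(c,f(x,y-340,330,275),.080) for x,y in [(198,450),(350,453),(501,454),(656,457)]])
for n,A in (('disc',D),('foot',F),('stone',S)):
    d=A[0]-A[3]; print(n,A[:,:2].tolist(),np.linalg.norm(np.diff(A,axis=0),axis=1),np.degrees(np.arctan2(d[1],d[0])))
def line(A): return [A[:,:2].mean(0)+(1.5-k)*.056*(A[0]-A[3])[:2]/np.linalg.norm((A[0]-A[3])[:2]) for k in range(4)]
print('discfit',line(D))
W=[at_z(c,f(x,y-340,330,275),.024) for x,y in [(69,461),(724,470)]]; print('caps',W,np.linalg.norm(W[0]-W[1]))
B=[at_z(c,f(x,y,105,270),.024) for x,y in [(62,283),(701,114)]]; print('caps',B,np.linalg.norm(B[0]-B[1]))
for n,uv,z in (('jar',(353,165),.05),('loupe',(257,149),.038),('pinkA',(512,251),.08),('pinkB',(490,351),.08),('pinkAf',(500,257),.01),('pinkBf',(480,350),.01)): print(n,at_z(c,uv,z))
E
```

```text
disc [[0.4788694151109401, 0.2790056205804286], [0.4911337877217039, 0.2245367395425085], [0.5038483274171763, 0.169839253500754], [0.5170308468485277, 0.11529978629986244]] [0.0558 0.0562 0.0561] 103.12187463687053
foot [[0.509599880370437, -0.11229306795007017], [0.5072030470187621, -0.16814215904253962], [0.5052023575134981, -0.22390918353977673], [0.5031826858969052, -0.280359246930289]] [0.0559 0.0558 0.0565] 87.81336353419245
stone [[0.510244363289712, -0.11279392505627235], [0.5075366165910586, -0.1684262240169091], [0.5055749487842526, -0.22362234250813268], [0.5028465104811793, -0.2801074754159061]] [0.0557 0.0552 0.0566] 87.46828726457547
discfit [array([0.4787, 0.279 ]), array([0.4914, 0.2244]), array([0.5041, 0.1699]), array([0.5168, 0.1154])]
caps [array([ 0.5116, -0.0679,  0.024 ]), array([ 0.5007, -0.3233,  0.024 ])] 0.2556278361627037
caps [array([0.4685, 0.3226, 0.024 ]), array([0.5271, 0.0726, 0.024 ])] 0.2567956285682007
jar [ 0.7501 -0.0896  0.05  ]
loupe [0.7902 0.0812 0.038 ]
pinkA [ 0.5832 -0.3417  0.08  ]
pinkB [ 0.424 -0.291  0.08 ]
pinkAf [ 0.5845 -0.3461  0.01  ]
pinkBf [ 0.4241 -0.2965  0.01  ]
```

Discs, feet, stones and caps agree: the pitch is 56 mm, the cap spacing 256 mm, and foot and stone match within 1 mm. Jaws will close across the row. Moving above the first holder (white).

```bash
python3 -m inch '[{"hand":0,"dx":0.46,"dy":0.65,"dz":0,"twist":0.21},{"hand":0,"dx":0.46,"dy":0.65,"dz":0,"twist":0.21},{"hand":0,"dx":0.46,"dy":0.65,"dz":0,"twist":0.21},{"hand":0,"dx":0.46,"dy":0.65,"dz":0,"twist":0.21},{"hand":0,"dx":0.46,"dy":0.65,"dz":0,"twist":0.21},{"hand":0,"dx":0.46,"dy":0.65,"dz":0,"twist":0.21},{"hand":0,"dx":0.46,"dy":0.65,"dz":0,"twist":0.21},{"hand":0,"dx":0.46,"dy":0.65,"dz":0,"twist":0.21}]' 40
python3 -m inch '[{"hand":0,"dx":0.458,"dy":0.652,"dz":-0.15,"twist":0.206},{"hand":0,"dx":0.458,"dy":0.652,"dz":-0.15,"twist":0.206},{"hand":0,"dx":0.458,"dy":0.652,"dz":-0.15,"twist":0.206},{"hand":0,"dx":0.458,"dy":0.652,"dz":-0.15,"twist":0.206},{"hand":0,"dx":0.458,"dy":0.652,"dz":-0.15,"twist":0.206},{"hand":0,"dx":0.458,"dy":0.652,"dz":-0.15,"twist":0.206},{"hand":0,"dx":0.458,"dy":0.652,"dz":-0.15,"twist":0.206},{"hand":0,"dx":0.458,"dy":0.652,"dz":-0.15,"twist":0.206}]'
python3 - <<'E'
from h import *
from rig import sensors
s=sensors.get_state();print(s['eef_pos'],np.degrees(np.arctan2(s['tcp_rot'][1][1],s['tcp_rot'][0][1])))
c=eyes.get_calibration('wrist');cv2.imwrite('pics/w1.png',eyes.snapshot('wrist')[:,:,::-1])
for p in [(.5099,-.1125,.086),(.5099,-.1125,.018),(.5074,-.1683,.086)]:print(proj(c,p))
E
```

```text
t: 1.1
eef_pos: [0.3258, -0.3755, 0.2311]
tcp_rot: [[0.638, 0.77, -0.001], [0.77, -0.638, -0.0], [-0.001, -0.0, -1.0]]
contact_force: [0.0, -0.6, 0.1]
grip_width: 0.0428
t: 2.1
eef_pos: [0.5093, -0.116, 0.1713]
tcp_rot: [[0.046, 0.999, -0.001], [0.999, -0.046, -0.001], [-0.001, -0.001, -1.0]]
contact_force: [-0.8, -0.2, 0.0]
grip_width: 0.0428
[ 0.50927696 -0.11598148  0.17125649] -2.625297161791242
[322.6653081  241.79561603]
[322.23981694 219.1442079 ]
[322.63085543 316.26934315]
```

View pics/w1.png

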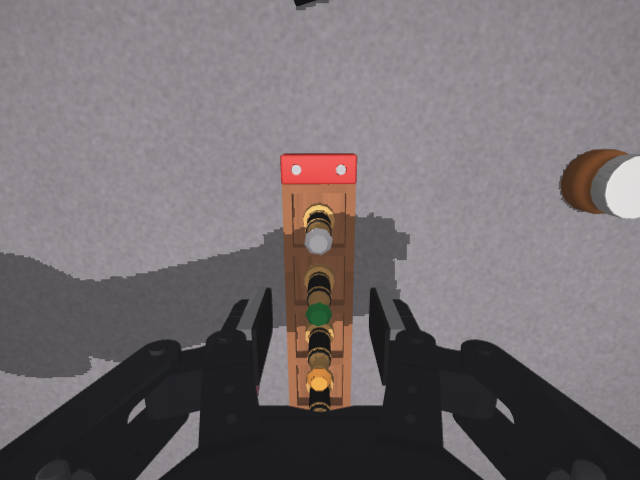

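The wrist view shows the white stone at (318,241), centred between the fingers (midline about 320). Green is next at (318,314). Descending and gripping.

```bash
python3 -m inch '[{"hand":0,"dx":-0.003,"dy":0,"dz":-0.1,"twist":0},{"hand":0,"dx":-0.003,"dy":0,"dz":-0.2,"twist":0},{"hand":0,"dx":-0.003,"dy":0,"dz":-0.28,"twist":0},{"hand":0,"dx":-0.003,"dy":0,"dz":-0.33,"twist":0},{"hand":0,"dx":-0.003,"dy":0,"dz":-0.361,"twist":0},{"hand":0,"dx":-0.003,"dy":0,"dz":-0.361,"twist":0},{"hand":-0.3,"dx":-0.003,"dy":0,"dz":-0.361,"twist":0},{"hand":-0.4,"dx":-0.003,"dy":0,"dz":-0.361,"twist":0}]' 40
python3 -m inch '[{"hand":-1,"dx":0,"dy":0,"dz":0,"twist":0},{"hand":-1,"dx":0,"dy":0,"dz":0,"twist":0},{"hand":-1,"dx":0,"dy":0,"dz":0,"twist":0},{"hand":-1,"dx":0,"dy":0,"dz":0,"twist":0},{"hand":-1,"dx":0,"dy":0,"dz":0,"twist":0},{"hand":-1,"dx":0,"dy":0,"dz":0.02,"twist":0},{"hand":-1,"dx":0,"dy":0,"dz":0.04,"twist":0},{"hand":-1,"dx":0,"dy":0,"dz":0.06,"twist":0}]' 40
```

```text
t: 3.15
eef_pos: [0.5096, -0.1135, 0.0277]
tcp_rot: [[0.042, 0.999, 0.001], [0.999, -0.042, -0.0], [-0.0, 0.001, -1.0]]
contact_force: [-0.0, 0.4, -0.6]
grip_width: 0.0254
t: 4.15
eef_pos: [0.5091, -0.1133, 0.0516]
tcp_rot: [[0.042, 0.999, 0.0], [0.999, -0.042, -0.0], [-0.0, 0.0, -1.0]]
contact_force: [-0.5, 0.4, -0.6]
grip_width: 0.0187
```

```bash
python3 -m inch '[{"hand":-1,"dx":0,"dy":0,"dz":0.07,"twist":0},{"hand":-1,"dx":-0.01,"dy":0.1,"dz":0.1,"twist":0.01},{"hand":-1,"dx":-0.02,"dy":0.24,"dz":0.1,"twist":0.03},{"hand":-1,"dx":-0.035,"dy":0.39,"dz":0.1,"twist":0.05},{"hand":-1,"dx":-0.045,"dy":0.54,"dz":0.1,"twist":0.07},{"hand":-1,"dx":-0.055,"dy":0.69,"dz":0.1,"twist":0.086},{"hand":-1,"dx":-0.065,"dy":0.83,"dz":0.1,"twist":0.086},{"hand":-1,"dx":-0.0755,"dy":0.94,"dz":0.1,"twist":0.086}]'
python3 -m inch '[{"hand":-1,"dx":0,"dy":0.039,"dz":0,"twist":0},{"hand":-1,"dx":0,"dy":0.039,"dz":0,"twist":0},{"hand":-1,"dx":0,"dy":0.039,"dz":0,"twist":0},{"hand":-1,"dx":0,"dy":0.039,"dz":0,"twist":0},{"hand":-1,"dx":0,"dy":0.039,"dz":-0.02,"twist":0},{"hand":-1,"dx":0,"dy":0.039,"dz":-0.04,"twist":0},{"hand":-1,"dx":0,"dy":0.039,"dz":-0.06,"twist":0},{"hand":-1,"dx":0,"dy":0.039,"dz":-0.08,"twist":0}]'
python3 - <<'E'
from h import *
c=eyes.get_calibration('wrist');cv2.imwrite('pics/w2.png',eyes.snapshot('wrist')[:,:,::-1])
E
```

```text
t: 5.15
eef_pos: [0.4783, 0.2655, 0.0915]
tcp_rot: [[-0.228, 0.974, 0.0], [0.974, 0.228, 0.001], [0.001, 0.001, -1.0]]
contact_force: [0.6, -0.4, -1.5]
grip_width: 0.0185
t: 6.15
eef_pos: [0.4786, 0.2783, 0.0581]
tcp_rot: [[-0.226, 0.974, -0.0], [0.974, 0.226, -0.0], [-0.0, -0.0, -1.0]]
contact_force: [-0.3, 0.5, -0.5]
grip_width: 0.0188
```

View pics/w2.png

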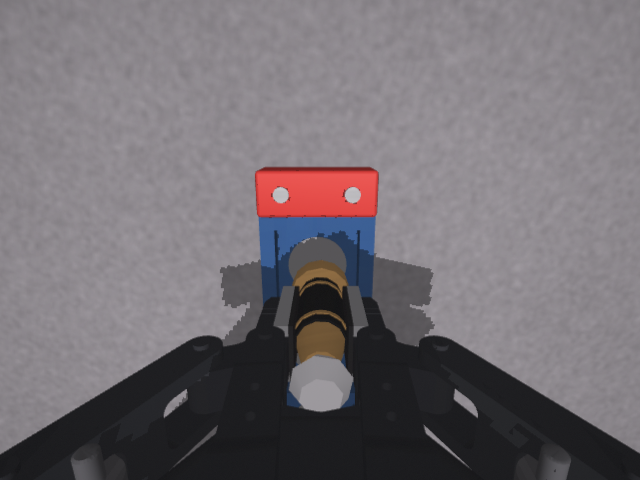

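The white holder is upright in the jaws, with the grey disc under it at (318,255), centred between the rack walls. Lowering and releasing.

```bash
python3 -m inch '[{"hand":-1,"dx":0,"dy":0,"dz":-0.02,"twist":0},{"hand":-1,"dx":0,"dy":0,"dz":-0.04,"twist":0},{"hand":-1,"dx":0,"dy":0,"dz":-0.055,"twist":0},{"hand":-1,"dx":0,"dy":0,"dz":-0.065,"twist":0},{"hand":-1,"dx":0,"dy":0,"dz":-0.07,"twist":0},{"hand":-1,"dx":0,"dy":0,"dz":-0.074,"twist":0},{"hand":-1,"dx":0,"dy":0,"dz":-0.076,"twist":0},{"hand":-1,"dx":0,"dy":0,"dz":-0.076,"twist":0}]'
```

```text
t: 7.2
eef_pos: [0.4789, 0.2784, 0.0286]
tcp_rot: [[-0.226, 0.974, 0.0], [0.974, 0.226, 0.0], [0.0, 0.0, -1.0]]
contact_force: [0.5, 0.1, -1.3]
grip_width: 0.0188
```

```bash
python3 -m inch '[{"hand":-1,"dx":0,"dy":0,"dz":-0.001,"twist":0},{"hand":-1,"dx":0,"dy":0,"dz":-0.002,"twist":0},{"hand":-1,"dx":0,"dy":0,"dz":-0.003,"twist":0},{"hand":-1,"dx":0,"dy":0,"dz":-0.004,"twist":0},{"hand":-1,"dx":0,"dy":0,"dz":-0.004,"twist":0},{"hand":-1,"dx":0,"dy":0,"dz":-0.004,"twist":0},{"hand":-1,"dx":0,"dy":0,"dz":-0.004,"twist":0},{"hand":-1,"dx":0,"dy":0,"dz":-0.004,"twist":0}]'
```

```text
t: 8.2
eef_pos: [0.4789, 0.2784, 0.0277]
tcp_rot: [[-0.226, 0.974, 0.0], [0.974, 0.226, -0.0], [-0.0, 0.0, -1.0]]
contact_force: [-2.3, -1.7, 9.4]
grip_width: 0.0189
```

Floor contact felt (9 N). Releasing, rising, and going to the second (green).

```bash
python3 -m inch '[{"hand":-0.4,"dx":0,"dy":0,"dz":0,"twist":0},{"hand":-0.2,"dx":0,"dy":0,"dz":0,"twist":0},{"hand":0,"dx":0,"dy":0,"dz":0,"twist":0},{"hand":0,"dx":0,"dy":0,"dz":0,"twist":0},{"hand":0,"dx":0,"dy":0,"dz":0.04,"twist":0},{"hand":0,"dx":0,"dy":0,"dz":0.1,"twist":0},{"hand":0,"dx":0,"dy":0,"dz":0.2,"twist":0},{"hand":0,"dx":0,"dy":0,"dz":0.26,"twist":0}]'
python3 -m inch '[{"hand":0,"dx":0,"dy":-0.05,"dz":0.02,"twist":0},{"hand":0,"dx":0.01,"dy":-0.19,"dz":0.02,"twist":-0.01},{"hand":0,"dx":0.02,"dy":-0.34,"dz":0.02,"twist":-0.03},{"hand":0,"dx":0.035,"dy":-0.49,"dz":0.02,"twist":-0.05},{"hand":0,"dx":0.045,"dy":-0.64,"dz":0.02,"twist":-0.07},{"hand":0,"dx":0.055,"dy":-0.79,"dz":0.02,"twist":-0.086},{"hand":0,"dx":0.065,"dy":-0.92,"dz":0.02,"twist":-0.086},{"hand":0,"dx":0.07,"dy":-0.99,"dz":0.02,"twist":-0.086}]'
python3 - <<'E'
from h import *
from rig import sensors
for n in('top','wrist'):
    cv2.imwrite(f'pics/{n}3.png',eyes.snapshot(n)[:,:,::-1])
i=cv2.imread('pics/top3.png')[200:400,90:510]
cv2.imwrite('pics/c3.png',cv2.resize(i,None,fx=1.9,fy=1.9))
E
```

```text
t: 9.2
eef_pos: [0.4795, 0.279, 0.1338]
tcp_rot: [[-0.226, 0.974, 0.002], [0.974, 0.226, 0.001], [0.001, 0.003, -1.0]]
contact_force: [0.5, 0.2, 0.8]
grip_width: 0.043
t: 10.2
eef_pos: [0.5067, -0.1212, 0.1399]
tcp_rot: [[0.046, 0.999, 0.001], [0.999, -0.046, -0.001], [-0.001, 0.001, -1.0]]
contact_force: [0.5, 0.7, -0.2]
grip_width: 0.0428
```

View pics/c3.png

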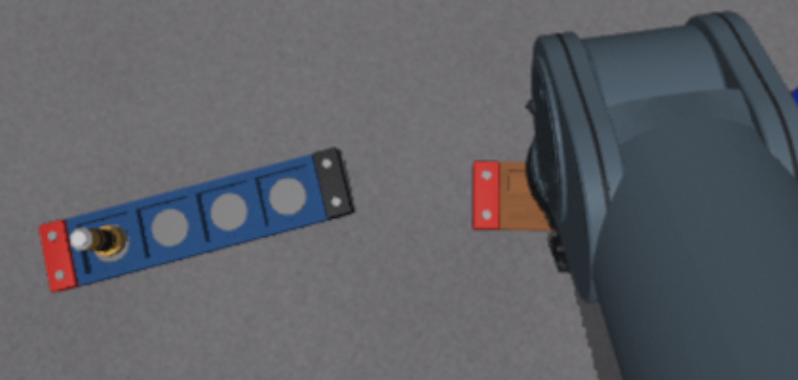

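White stands upright on disc 1, at crop position (108,240). Now gripping green.

```bash
python3 -m inch '[{"hand":0,"dx":0,"dy":-0.1,"dz":0,"twist":0},{"hand":0,"dx":0,"dy":-0.128,"dz":0,"twist":0},{"hand":0,"dx":0,"dy":-0.128,"dz":-0.03,"twist":0},{"hand":0,"dx":0,"dy":-0.128,"dz":-0.12,"twist":0},{"hand":0,"dx":0,"dy":-0.128,"dz":-0.2,"twist":0},{"hand":0,"dx":0,"dy":-0.128,"dz":-0.25,"twist":0},{"hand":0,"dx":0,"dy":-0.128,"dz":-0.28,"twist":0},{"hand":0,"dx":0,"dy":-0.128,"dz":-0.28,"twist":0}]'
python3 -m inch '[{"hand":-0.3,"dx":0,"dy":0,"dz":0,"twist":0},{"hand":-0.4,"dx":0,"dy":0,"dz":0,"twist":0},{"hand":-1,"dx":0,"dy":0,"dz":0,"twist":0},{"hand":-1,"dx":0,"dy":0,"dz":0,"twist":0},{"hand":-1,"dx":0,"dy":0,"dz":0,"twist":0},{"hand":-1,"dx":0,"dy":0,"dz":0.02,"twist":0},{"hand":-1,"dx":0,"dy":0,"dz":0.06,"twist":0},{"hand":-1,"dx":0,"dy":0,"dz":0.1,"twist":0}]' 40
```

```text
t: 11.3
eef_pos: [0.5064, -0.1674, 0.0263]
tcp_rot: [[0.04, 0.999, -0.001], [0.999, -0.04, 0.001], [0.001, -0.001, -1.0]]
contact_force: [-0.2, 0.3, 0.5]
grip_width: 0.0426
t: 12.3
eef_pos: [0.507, -0.1689, 0.0682]
tcp_rot: [[0.042, 0.999, 0.0], [0.999, -0.042, -0.0], [-0.0, 0.0, -1.0]]
contact_force: [-0.3, 0.5, -2.1]
grip_width: 0.0189
```

```bash
python3 -m inch '[{"hand":-1,"dx":0,"dy":0.04,"dz":0.03,"twist":0},{"hand":-1,"dx":-0.005,"dy":0.17,"dz":0.05,"twist":0.01},{"hand":-1,"dx":-0.01,"dy":0.32,"dz":0.05,"twist":0.03},{"hand":-1,"dx":-0.02,"dy":0.47,"dz":0.05,"twist":0.05},{"hand":-1,"dx":-0.025,"dy":0.62,"dz":0.05,"twist":0.07},{"hand":-1,"dx":-0.03,"dy":0.77,"dz":0.05,"twist":0.086},{"hand":-1,"dx":-0.038,"dy":0.9,"dz":0.05,"twist":0.086},{"hand":-1,"dx":-0.038,"dy":0.982,"dz":0.05,"twist":0.086}]'
python3 -m inch '[{"hand":-1,"dx":0,"dy":0,"dz":0,"twist":0},{"hand":-1,"dx":0,"dy":0,"dz":-0.03,"twist":0},{"hand":-1,"dx":0,"dy":0,"dz":-0.07,"twist":0},{"hand":-1,"dx":0,"dy":0,"dz":-0.11,"twist":0},{"hand":-1,"dx":0,"dy":0,"dz":-0.13,"twist":0},{"hand":-1,"dx":0,"dy":0,"dz":-0.14,"twist":0},{"hand":-1,"dx":0,"dy":0,"dz":-0.144,"twist":0},{"hand":-1,"dx":0,"dy":0,"dz":-0.146,"twist":0}]'
python3 -m inch '[{"hand":-1,"dx":0,"dy":0,"dz":-0.001,"twist":0},{"hand":-1,"dx":0,"dy":0,"dz":-0.002,"twist":0},{"hand":-1,"dx":0,"dy":0,"dz":-0.003,"twist":0},{"hand":-1,"dx":0,"dy":0,"dz":-0.004,"twist":0},{"hand":-1,"dx":0,"dy":0,"dz":-0.004,"twist":0},{"hand":-1,"dx":0,"dy":0,"dz":-0.004,"twist":0},{"hand":-1,"dx":0,"dy":0,"dz":-0.004,"twist":0},{"hand":-1,"dx":0,"dy":0,"dz":-0.004,"twist":0}]'
```

```text
t: 13.3
eef_pos: [0.49, 0.2285, 0.0878]
tcp_rot: [[-0.23, 0.973, 0.0], [0.973, 0.23, 0.002], [0.002, 0.001, -1.0]]
contact_force: [0.5, 0.2, -1.9]
grip_width: 0.0188
t: 14.3
eef_pos: [0.4919, 0.2241, 0.0288]
tcp_rot: [[-0.226, 0.974, 0.001], [0.974, 0.226, 0.0], [0.0, 0.001, -1.0]]
contact_force: [-0.5, 0.5, -2.6]
grip_width: 0.0187
t: 15.3
eef_pos: [0.4917, 0.224, 0.0276]
tcp_rot: [[-0.226, 0.974, 0.001], [0.974, 0.226, -0.0], [-0.0, 0.0, -1.0]]
contact_force: [-1.7, -1.0, 7.2]
grip_width: 0.0188
```

Seated. Releasing and going for the third (amber).

```bash
python3 -m inch '[{"hand":-0.4,"dx":0,"dy":0,"dz":0,"twist":0},{"hand":-0.2,"dx":0,"dy":0,"dz":0,"twist":0},{"hand":0,"dx":0,"dy":0,"dz":0,"twist":0},{"hand":0,"dx":0,"dy":0,"dz":0,"twist":0},{"hand":0,"dx":0,"dy":0,"dz":0.04,"twist":0},{"hand":0,"dx":0,"dy":0,"dz":0.1,"twist":0},{"hand":0,"dx":0,"dy":0,"dz":0.2,"twist":0},{"hand":0,"dx":0,"dy":0,"dz":0.26,"twist":0}]'
python3 -m inch '[{"hand":0,"dx":0,"dy":-0.05,"dz":0.02,"twist":0},{"hand":0,"dx":0.005,"dy":-0.19,"dz":0.02,"twist":-0.01},{"hand":0,"dx":0.01,"dy":-0.34,"dz":0.02,"twist":-0.03},{"hand":0,"dx":0.015,"dy":-0.49,"dz":0.02,"twist":-0.05},{"hand":0,"dx":0.02,"dy":-0.64,"dz":0.02,"twist":-0.07},{"hand":0,"dx":0.025,"dy":-0.79,"dz":0.02,"twist":-0.086},{"hand":0,"dx":0.033,"dy":-0.92,"dz":0.02,"twist":-0.086},{"hand":0,"dx":0.033,"dy":-0.99,"dz":0.02,"twist":-0.086}]'
python3 - <<'E'
from h import *
a=eyes.snapshot('top')[:,:,::-1][230:380,90:390];b=eyes.snapshot('wrist')[:,:,::-1]
cv2.imwrite('pics/c4.png',np.hstack([cv2.resize(a,(480,240)),cv2.resize(b,(320,240))]))
E
```

```text
t: 16.3
eef_pos: [0.4923, 0.2245, 0.1338]
tcp_rot: [[-0.226, 0.974, 0.002], [0.974, 0.226, 0.001], [0.001, 0.003, -1.0]]
contact_force: [-0.6, 0.1, 0.7]
grip_width: 0.0425
t: 17.3
eef_pos: [0.5047, -0.1756, 0.14]
tcp_rot: [[0.046, 0.999, 0.001], [0.999, -0.046, -0.001], [-0.001, 0.001, -1.0]]
contact_force: [0.5, 0.5, 1.0]
grip_width: 0.0429
```

View pics/c4.png

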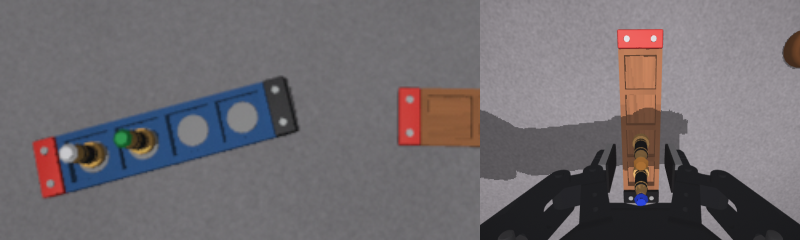

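White and green stand in places 1 and 2, and amber is centred between the fingers at (641,165).

```bash
python3 -m inch '[{"hand":0,"dx":0,"dy":-0.1,"dz":0,"twist":0},{"hand":0,"dx":0,"dy":-0.131,"dz":0,"twist":0},{"hand":0,"dx":0,"dy":-0.131,"dz":-0.03,"twist":0},{"hand":0,"dx":0,"dy":-0.131,"dz":-0.12,"twist":0},{"hand":0,"dx":0,"dy":-0.131,"dz":-0.2,"twist":0},{"hand":0,"dx":0,"dy":-0.131,"dz":-0.25,"twist":0},{"hand":0,"dx":0,"dy":-0.131,"dz":-0.28,"twist":0},{"hand":0,"dx":0,"dy":-0.131,"dz":-0.28,"twist":0}]'
python3 -m inch '[{"hand":-0.3,"dx":0,"dy":0,"dz":0,"twist":0},{"hand":-0.4,"dx":0,"dy":0,"dz":0,"twist":0},{"hand":-1,"dx":0,"dy":0,"dz":0,"twist":0},{"hand":-1,"dx":0,"dy":0,"dz":0,"twist":0},{"hand":-1,"dx":0,"dy":0,"dz":0,"twist":0},{"hand":-1,"dx":0,"dy":0,"dz":0.02,"twist":0},{"hand":-1,"dx":0,"dy":0,"dz":0.06,"twist":0},{"hand":-1,"dx":0,"dy":0,"dz":0.1,"twist":0}]' 40
```

```text
t: 18.4
eef_pos: [0.5047, -0.2238, 0.0265]
tcp_rot: [[0.041, 0.999, -0.001], [0.999, -0.041, 0.001], [0.001, -0.001, -1.0]]
contact_force: [0.1, 0.4, 0.0]
grip_width: 0.0427
t: 19.4
eef_pos: [0.505, -0.2245, 0.0682]
tcp_rot: [[0.042, 0.999, 0.001], [0.999, -0.042, -0.0], [-0.0, 0.001, -1.0]]
contact_force: [0.1, 0.2, -1.4]
grip_width: 0.0189
```

```bash
python3 -m inch '[{"hand":-1,"dx":0,"dy":0.04,"dz":0.03,"twist":0},{"hand":-1,"dx":0,"dy":0.17,"dz":0.05,"twist":0.01},{"hand":-1,"dx":0,"dy":0.32,"dz":0.05,"twist":0.03},{"hand":-1,"dx":0,"dy":0.47,"dz":0.05,"twist":0.05},{"hand":-1,"dx":0,"dy":0.62,"dz":0.05,"twist":0.07},{"hand":-1,"dx":-0.002,"dy":0.77,"dz":0.05,"twist":0.086},{"hand":-1,"dx":-0.002,"dy":0.9,"dz":0.05,"twist":0.086},{"hand":-1,"dx":-0.002,"dy":0.985,"dz":0.05,"twist":0.086}]'
python3 -m inch '[{"hand":-1,"dx":0,"dy":0,"dz":0,"twist":0},{"hand":-1,"dx":0,"dy":0,"dz":-0.03,"twist":0},{"hand":-1,"dx":0,"dy":0,"dz":-0.07,"twist":0},{"hand":-1,"dx":0,"dy":0,"dz":-0.11,"twist":0},{"hand":-1,"dx":0,"dy":0,"dz":-0.13,"twist":0},{"hand":-1,"dx":0,"dy":0,"dz":-0.14,"twist":0},{"hand":-1,"dx":0,"dy":0,"dz":-0.144,"twist":0},{"hand":-1,"dx":0,"dy":0,"dz":-0.146,"twist":0}]'
python3 -m inch '[{"hand":-1,"dx":0,"dy":0,"dz":-0.001,"twist":0},{"hand":-1,"dx":0,"dy":0,"dz":-0.002,"twist":0},{"hand":-1,"dx":0,"dy":0,"dz":-0.003,"twist":0},{"hand":-1,"dx":0,"dy":0,"dz":-0.004,"twist":0},{"hand":-1,"dx":0,"dy":0,"dz":-0.004,"twist":0},{"hand":-1,"dx":0,"dy":0,"dz":-0.004,"twist":0},{"hand":-1,"dx":0,"dy":0,"dz":-0.004,"twist":0},{"hand":-1,"dx":0,"dy":0,"dz":-0.004,"twist":0}]'
```

```text
t: 20.4
eef_pos: [0.5028, 0.174, 0.0878]
tcp_rot: [[-0.23, 0.973, 0.0], [0.973, 0.23, 0.002], [0.002, 0.001, -1.0]]
contact_force: [0.4, -0.3, -2.6]
grip_width: 0.019
t: 21.4
eef_pos: [0.5042, 0.1697, 0.0287]
tcp_rot: [[-0.226, 0.974, 0.001], [0.974, 0.226, 0.0], [0.0, 0.001, -1.0]]
contact_force: [0.6, 0.2, -0.8]
grip_width: 0.0189
t: 22.4
eef_pos: [0.5042, 0.1696, 0.0277]
tcp_rot: [[-0.226, 0.974, 0.001], [0.974, 0.226, -0.0], [-0.0, 0.0, -1.0]]
contact_force: [-3.1, -1.4, 8.0]
grip_width: 0.0188
```

```bash
python3 -m inch '[{"hand":-0.4,"dx":0,"dy":0,"dz":0,"twist":0},{"hand":-0.2,"dx":0,"dy":0,"dz":0,"twist":0},{"hand":0,"dx":0,"dy":0,"dz":0,"twist":0},{"hand":0,"dx":0,"dy":0,"dz":0,"twist":0},{"hand":0,"dx":0,"dy":0,"dz":0.04,"twist":0},{"hand":0,"dx":0,"dy":0,"dz":0.1,"twist":0},{"hand":0,"dx":0,"dy":0,"dz":0.2,"twist":0},{"hand":0,"dx":0,"dy":0,"dz":0.26,"twist":0}]'
python3 -m inch '[{"hand":0,"dx":0,"dy":-0.05,"dz":0.02,"twist":0},{"hand":0,"dx":0,"dy":-0.19,"dz":0.02,"twist":-0.01},{"hand":0,"dx":0,"dy":-0.34,"dz":0.02,"twist":-0.03},{"hand":0,"dx":0,"dy":-0.49,"dz":0.02,"twist":-0.05},{"hand":0,"dx":0,"dy":-0.64,"dz":0.02,"twist":-0.07},{"hand":0,"dx":-0.0035,"dy":-0.79,"dz":0.02,"twist":-0.086},{"hand":0,"dx":-0.0035,"dy":-0.92,"dz":0.02,"twist":-0.086},{"hand":0,"dx":-0.0035,"dy":-0.99,"dz":0.02,"twist":-0.086}]'
python3 - <<'E'
from h import *
a=eyes.snapshot('top')[:,:,::-1][230:380,90:390];b=eyes.snapshot('wrist')[:,:,::-1]
cv2.imwrite('pics/c5.png',np.hstack([cv2.resize(a,(480,240)),cv2.resize(b,(320,240))]))
E
```

```text
t: 23.4
eef_pos: [0.5047, 0.17, 0.1337]
tcp_rot: [[-0.226, 0.974, 0.003], [0.974, 0.226, 0.001], [0.0, 0.003, -1.0]]
contact_force: [-0.6, 0.4, -0.2]
grip_width: 0.0431
t: 24.4
eef_pos: [0.5021, -0.2301, 0.14]
tcp_rot: [[0.046, 0.999, 0.001], [0.999, -0.046, -0.001], [-0.001, 0.001, -1.0]]
contact_force: [-0.1, -0.0, 0.1]
grip_width: 0.0429
```

View pics/c5.png

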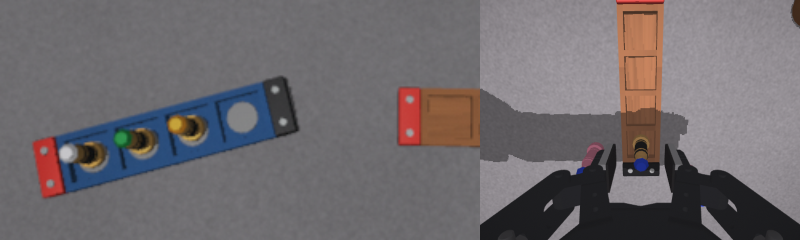

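Three are seated. The pink decoy on the -x side is about 80 mm from blue. I'll narrow the jaws and turn them 15° away from both decoys before descending.

```bash
python3 -m inch '[{"hand":-0.25,"dx":0,"dy":-0.1,"dz":0,"twist":-0.04},{"hand":-0.25,"dx":0,"dy":-0.1355,"dz":0,"twist":-0.083},{"hand":-0.25,"dx":0,"dy":-0.1355,"dz":0,"twist":-0.083},{"hand":-0.25,"dx":0,"dy":-0.1355,"dz":0,"twist":-0.083},{"hand":-0.25,"dx":0,"dy":-0.1355,"dz":0,"twist":-0.083},{"hand":-0.25,"dx":0,"dy":-0.1355,"dz":-0.03,"twist":-0.083},{"hand":-0.25,"dx":0,"dy":-0.1355,"dz":-0.05,"twist":-0.083},{"hand":-0.25,"dx":0,"dy":-0.1355,"dz":-0.05,"twist":-0.083}]'
python3 - <<'E'
from h import *
a=eyes.snapshot('scene')[:,:,::-1][180:400,60:353];b=eyes.snapshot('wrist')[:,:,::-1]
cv2.imwrite('pics/c6.png',np.hstack([cv2.resize(a,(400,300)),cv2.resize(b,(400,300))]))
E
```

```text
t: 25.5
eef_pos: [0.5018, -0.2802, 0.1177]
tcp_rot: [[0.298, 0.955, -0.002], [0.955, -0.298, 0.001], [0.0, -0.002, -1.0]]
contact_force: [-0.2, -0.4, -0.5]
grip_width: 0.032
```

View pics/c6.png

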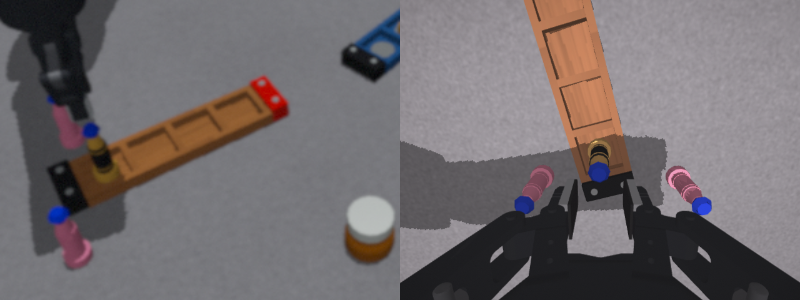

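The blue stone at (600,172) is centred between the pads at (573–628), and both decoys are outside the fingers. Descending and gripping.

```bash
python3 -m inch '[{"hand":-0.25,"dx":0,"dy":0,"dz":-0.03,"twist":0},{"hand":-0.25,"dx":0,"dy":0,"dz":-0.07,"twist":0},{"hand":-0.25,"dx":0,"dy":0,"dz":-0.11,"twist":0},{"hand":-0.25,"dx":0,"dy":0,"dz":-0.15,"twist":0},{"hand":-0.25,"dx":0,"dy":0,"dz":-0.19,"twist":0},{"hand":-0.25,"dx":0,"dy":0,"dz":-0.22,"twist":0},{"hand":-0.25,"dx":0,"dy":0,"dz":-0.23,"twist":0},{"hand":-0.25,"dx":0,"dy":0,"dz":-0.23,"twist":0}]'
python3 -m inch '[{"hand":-0.4,"dx":0,"dy":0,"dz":0,"twist":0},{"hand":-1,"dx":0,"dy":0,"dz":0,"twist":0},{"hand":-1,"dx":0,"dy":0,"dz":0,"twist":0},{"hand":-1,"dx":0,"dy":0,"dz":0,"twist":0},{"hand":-1,"dx":0,"dy":0,"dz":0,"twist":0},{"hand":-1,"dx":0,"dy":0,"dz":0.02,"twist":0},{"hand":-1,"dx":0,"dy":0,"dz":0.06,"twist":0},{"hand":-1,"dx":0,"dy":0,"dz":0.1,"twist":0}]' 40
```

```text
t: 26.6
eef_pos: [0.5027, -0.2807, 0.0268]
tcp_rot: [[0.298, 0.955, 0.0], [0.955, -0.298, -0.0], [-0.0, 0.0, -1.0]]
contact_force: [-0.2, 0.5, 0.1]
grip_width: 0.0319
t: 27.6
eef_pos: [0.5028, -0.2807, 0.0682]
tcp_rot: [[0.298, 0.955, 0.0], [0.955, -0.298, -0.0], [-0.0, 0.0, -1.0]]
contact_force: [0.4, 0.7, -1.6]
grip_width: 0.0189
```

```bash
python3 -m inch '[{"hand":-1,"dx":0,"dy":0.04,"dz":0.03,"twist":0},{"hand":-1,"dx":0.005,"dy":0.17,"dz":0.05,"twist":0.03},{"hand":-1,"dx":0.01,"dy":0.32,"dz":0.05,"twist":0.06},{"hand":-1,"dx":0.015,"dy":0.47,"dz":0.05,"twist":0.09},{"hand":-1,"dx":0.02,"dy":0.62,"dz":0.05,"twist":0.12},{"hand":-1,"dx":0.03,"dy":0.77,"dz":0.05,"twist":0.15},{"hand":-1,"dx":0.036,"dy":0.9,"dz":0.05,"twist":0.169},{"hand":-1,"dx":0.036,"dy":0.989,"dz":0.05,"twist":0.169}]'
python3 -m inch '[{"hand":-1,"dx":0,"dy":0,"dz":0,"twist":0},{"hand":-1,"dx":0,"dy":0,"dz":-0.03,"twist":0},{"hand":-1,"dx":0,"dy":0,"dz":-0.07,"twist":0},{"hand":-1,"dx":0,"dy":0,"dz":-0.11,"twist":0},{"hand":-1,"dx":0,"dy":0,"dz":-0.13,"twist":0},{"hand":-1,"dx":0,"dy":0,"dz":-0.14,"twist":0},{"hand":-1,"dx":0,"dy":0,"dz":-0.144,"twist":0},{"hand":-1,"dx":0,"dy":0,"dz":-0.146,"twist":0}]'
python3 -m inch '[{"hand":-1,"dx":0,"dy":0,"dz":-0.001,"twist":0},{"hand":-1,"dx":0,"dy":0,"dz":-0.002,"twist":0},{"hand":-1,"dx":0,"dy":0,"dz":-0.003,"twist":0},{"hand":-1,"dx":0,"dy":0,"dz":-0.004,"twist":0},{"hand":-1,"dx":0,"dy":0,"dz":-0.004,"twist":0},{"hand":-1,"dx":0,"dy":0,"dz":-0.004,"twist":0},{"hand":-1,"dx":0,"dy":0,"dz":-0.004,"twist":0},{"hand":-1,"dx":0,"dy":0,"dz":-0.004,"twist":0}]'
```

```text
t: 28.6
eef_pos: [0.5162, 0.1192, 0.0877]
tcp_rot: [[-0.23, 0.973, 0.001], [0.973, 0.23, 0.001], [0.001, 0.001, -1.0]]
contact_force: [0.1, -0.3, -2.9]
grip_width: 0.0189
t: 29.6
eef_pos: [0.5173, 0.115, 0.0287]
tcp_rot: [[-0.226, 0.974, 0.001], [0.974, 0.226, 0.0], [-0.0, 0.001, -1.0]]
contact_force: [-1.0, -0.9, -1.5]
grip_width: 0.0189
t: 30.6
eef_pos: [0.5171, 0.115, 0.0275]
tcp_rot: [[-0.226, 0.974, 0.0], [0.974, 0.226, -0.0], [-0.0, 0.0, -1.0]]
contact_force: [-2.1, -1.2, 5.4]
grip_width: 0.0191
```

Seated. Releasing, rising, and moving away for a final look.

```bash
python3 -m inch '[{"hand":-0.4,"dx":0,"dy":0,"dz":0,"twist":0},{"hand":-0.2,"dx":0,"dy":0,"dz":0,"twist":0},{"hand":0,"dx":0,"dy":0,"dz":0,"twist":0},{"hand":0,"dx":0,"dy":0,"dz":0,"twist":0},{"hand":0,"dx":0,"dy":0,"dz":0.04,"twist":0},{"hand":0,"dx":0,"dy":0,"dz":0.1,"twist":0},{"hand":0,"dx":0,"dy":0,"dz":0.2,"twist":0},{"hand":0,"dx":0,"dy":0,"dz":0.3,"twist":0}]'
python3 -m inch '[{"hand":0,"dx":0,"dy":-0.1,"dz":0.05,"twist":0},{"hand":0,"dx":0,"dy":-0.25,"dz":0.1,"twist":0},{"hand":0,"dx":0,"dy":-0.4,"dz":0.1,"twist":0},{"hand":0,"dx":0,"dy":-0.5,"dz":0.1,"twist":0},{"hand":0,"dx":0,"dy":-0.6,"dz":0.1,"twist":0},{"hand":0,"dx":0,"dy":-0.6,"dz":0.1,"twist":0},{"hand":0,"dx":0,"dy":-0.6,"dz":0.1,"twist":0},{"hand":0,"dx":0,"dy":-0.6,"dz":0.1,"twist":0}]'
python3 - <<'E'
from h import *
t=eyes.snapshot('top')[:,:,::-1];s=eyes.snapshot('scene')[:,:,::-1]
cv2.imwrite('pics/c7.png',np.hstack([cv2.resize(t[120:380,90:400],(400,335)),cv2.resize(s[140:391,250:550],(400,335))]))
E
```

```text
t: 31.6
eef_pos: [0.5169, 0.115, 0.1491]
tcp_rot: [[-0.226, 0.974, 0.0], [0.974, 0.226, 0.0], [0.0, 0.0, -1.0]]
contact_force: [1.1, 0.3, 0.3]
grip_width: 0.0425
t: 32.6
eef_pos: [0.5172, -0.1234, 0.1873]
tcp_rot: [[-0.228, 0.974, 0.0], [0.974, 0.228, 0.001], [0.0, 0.001, -1.0]]
contact_force: [0.6, 0.2, 0.1]
grip_width: 0.0426
```

View pics/c7.png

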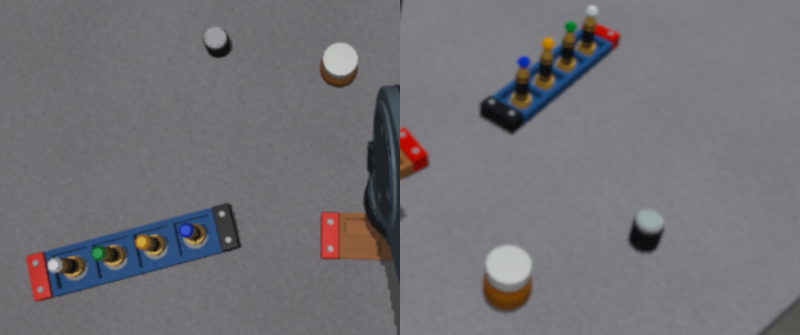

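All four stand upright in order from the red end: white, green, amber, blue. The jar and loupe look unmoved, and the gripper is clear.

```bash
python3 -c "
from rig import manip; print(manip.sign_off())"
```

```text
the job is handed in; nothing more can be done
None
```

I moved the four gem holders one at a time from the wooden rack to the blue rack. Counted from the red end they now stand white, green, amber, blue, the same order as before. I handed the job in at about 33 s; it reported no verdict.

- **Setting down:** each holder was lowered until the wrist felt the floor (5–9 N), released there, and the gripper then rose straight up. The commanded set-down positions were within about 1 mm of the measured place centres.
- **Last look:** the top and scene pictures show all four upright in their compartments, and the jar and magnifier look unmoved (judged by eye, not measured). The arm was well clear, with no significant force on it.
- **Disagreements:** the first wrist view put the holders about 3 mm off the position predicted from the top camera. They were centred between the fingers, so I shifted the grasps by only about 1 mm or less. No check failed.

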